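# Close up the row of medicine cartons with the locking pusher

## Task

Two identical carton trays stand on the nurse's desk, one with two medicine cartons in it and one empty. In the tray with the cartons, hold the pusher's release button down and slide the pusher along its rail as far as it goes, so that the cartons stand upright and closed up against the end wall, then let the button spring back up. Never force the pusher along while its button is up, and leave the empty tray's pusher where it is.

Things in the scene. Friction and masses are not known exactly. Their poses are not given: they have to be found in the camera images.
- release_top (a point): Centre of the top of the release button to press: flat, black, 42 x 42 mm, on the grey pusher in the white tray that holds the cartons; 44 mm above the desk when up. Moves with pusher and button. z up; y along the tray, the way the pusher must slide (to the cartons and the end wall); x across. A shut gripper pressing it drags the pusher by friction, or else pushes its front plate.
- release (a joint): How far that button is pressed down, m: 0 up, 0.008 fully down; about 4.5 N to start, 6.5 N fully down; it springs back. Up, a brake locks the pusher (holds about 20 N); pressed 3 mm or more, the pusher runs freely (about 1 N, 2 N with the cartons).
- pusher (a joint): How far the pusher has slid towards the cartons, m: 0 rear, 0.150 at its stop, cartons closed up with 2 mm to spare; starts at 0 to 0.06. The button lies midway in a 68 mm long well, open at the sides (x), between the upright front plate (+y; 62 mm wide, 6 mm thick, top 60 mm above the desk) and a rear rib (-y; 6 mm thick, top 48 mm above the desk). The block under the button is 32 mm high.
- tray: The tray with the cartons, white, fixed, 74 mm wide (x), 320 mm long (y); origin at the centre of its underside, axes as the button's. Floor 10 mm above the desk, side walls 4 mm thick up to 32 mm, end wall at +y 6 mm thick up to 60 mm.
- carton_front: Loose white medicine carton with a blue band, 60 mm wide (x, across the tray), 35 mm thick (y, along the tray), 65 mm high, 60 g, standing on the tray's floor, which is 10 mm above the desk; the one nearer the pusher. Origin at the centre of its underside, z up.
- carton_rear: The same kind of carton, the one next to the tray's end wall. Origin at the centre of its underside, z up.
- spare_release_top (a point): The same point, with the same axes, on the button of the identical pusher in the other, empty tray. This one is to be left alone.
There are look-alikes about, which are no part of the job. What is shaped like the carton_rear but purple is not meant.

How it is judged (in metres and radians):
On the way, in this order (a step that is already met when the one before it is completed fails the run):
1. the release button of the pusher in the carton tray is held down (at least 2 mm) (value of joint release above 0.002 m), for 0.2 s.
2. the pusher has been slid home, within 12 mm of its stop (value of joint pusher above 0.138 m), for 0.1 s.
At the end, for the whole second after the job is handed in: The pusher of the carton tray stands within 12 mm of its stop with its button back up (less than 1.5 mm down); the two cartons stand at rest, upright within 10 degrees, in front of its plate and closed up (no gap over 12 mm); the empty tray's pusher is within 10 mm of where it was (value of joint pusher above 0.138 m and value of joint release below 0.0015 m and horizontal distance between carton_front and carton_rear below 0.047 m and angle between each of carton_front, carton_rear's own z axis and vertical below 0.17 rad and y of carton_front in the frame of release_top between 0.04 and 0.075 m and linear speed of each of carton_front, carton_rear below 0.02 m/s and distance of spare_release_top from where it was at the start of the episode below 0.01 m); the robot touches nothing.
It fails at once if the pusher is forced along (faster than 30 mm/s) while its button is up (value of joint release below 0.001 m and (velocity of joint pusher above 0.03 m/s or velocity of joint pusher below -0.03 m/s)).
It fails at once if the empty tray's pusher or its button is moved more than 10 mm (distance of spare_release_top from where it was at the start of the episode above 0.01 m).
It fails at once if a carton is knocked over (angle between any of carton_front, carton_rear's own z axis and vertical above 0.6 rad).
It also fails if it takes over 32 s, if anything falls off the work surface, if the arm or the gripper's body presses on something with over 40 N, if the wrist force passes 120 N, or if a joint passes its speed limit or range.

## Robot

A 6-joint arm with a two-finger parallel gripper is mounted at the origin on the work surface. World frame = base frame: x ahead of the robot, y to its left, z up, the work surface at z = 0. Lengths are in mm, angles in degrees, forces in N, time in s.
With the tool pointing down it reaches from about 400 to 925 mm from the base axis. Payload 12.5 kg.
Tool frame: the origin (TCP) lies midway between the tips of the shut fingers; the grasp point (between the pads) lies 19 mm behind it; z points along the fingers, x is the direction in which the jaws open and shut, and the axes are right-handed (so a half turn about z gives the same grasp; the last joint's range is limited). The gripper opens to 95 mm and grips with 3 to 60 N. Pads are 20 mm wide; open, the fingers measure 119 mm over their backs; the gripper's body (75 mm by 180 mm) begins 59 mm behind the grasp point.
Start: joints at [64.137, 28.126, 89.318, -0, 62.55, -6.05], TCP at [211.828, 588.027, 214.661] pointing down, gripper open.
Joint ranges: [-177.58, 177.58], [-47.91, 125.51], [2.72, 160], [-65.01, 245.01], [3.68, 167.84], [-153.87, 153.87]. Speed limits (degrees/s): [127.2, 127.2, 159.86, 180, 180, 180].

## Interface

Orientations are given as [roll, pitch, yaw] about the fixed x, y, z axes, in that order (R = Rz(yaw) Ry(pitch) Rx(roll)).
In Python, from rig import bot, optics, workorder, models gives the robot as it stands.
- The arm moves only by the shell command python3 -m handwheel 'ROWS' [FORCE]. ROWS is JSON, a list of rows, each a list of 3 entries, a list of its own where there are three numbers: the shift along the tool's x, y, z in m, then the turn, a rotation vector about the tool's x, y, z in rad, then the finger opening in m, from 0 to 0.0951. In form: [[[x, y, z], [rx, ry, rz], fingers], ...]. A call has 1 to 20 rows; each row is the pose to reach, as a shift and turn from the pose commanded when the call began, along the tool's axes at that moment; what a row does not reach only later rows make up. A row lasts 1/8 s, in which the tool goes at most 62.5 mm and 10.7 degrees, less where a joint would pass 70% of its speed; a pose out of reach is approached as far as the arm can. A call with a gripper value outside its range is refused whole. The fingers move at their own pace and stop on an object; FORCE is the grip in N (left out, the last holds). Time passes only in rows, so rows that repeat a pose let the fingers close. It gives the time, the measured TCP pose, the force and the opening at its end, in the units of the state.
- bot.sense(): the state, without advancing time (a new reading comes with each control period).
- optics.get_image(name): name is "side" or "top"; returns a dict with "img" (420x560x3 uint8, red, green, blue), "intrinsics" (3x3 intrinsics, pixels), "k1" (the pictures are not rectified: a ray, as slopes to the right and down, at radius r is drawn at 1 + k1 r^2 times it, then the intrinsics apply), "pose" (4x4, takes a point from camera to world coordinates). Camera axes: x right, y up, looking along -z (the intrinsics and any distortion apply to the point x, -y, -z); pixel columns grow to the right and rows downward; lengths in mm; the calibration is good to about 2 mm. A picture is of the moment at which its call begins. There is no depth.
- workorder.sign_off(): hands the job in, once; it reports no verdict.
Trained networks look in a picture, given as the dict that the camera call returned (one of the last four; its "shot" number tells which), for a name from the list of things; names that differ only in an ending like _2 or _b are one class to them, and where a whole thing is asked for, a point or a joint stands for the part that bears it (a point fixed in the world has none). Each returns a list of dicts, best first, with "p" (0 to 1); they miss things now and then, are a little off and sometimes report something else, mostly with a low value. They report only what shows in the picture. A call takes as long as a camera call. They do not tell look-alikes from the thing itself.
- models.look_for(picture, name): "extent" ([left, top, width, height] as shares, 0 to 1, of the picture: columns of its width, rows of its height, round what is visible of it).
The state is a dict: "t": time; "joints": joint angles; "qvel": joint speeds; "effort": joint torques, N m; "tcp_pos": TCP position; "ee_rot": TCP orientation; "ft_force": force on the tool from outside, world axes, zero at the start; "moment": the same for the moment, N m; "finger_gap": finger opening in mm.
Only numpy, scipy, OpenCV 4.12 (cv2) and the standard library are available. Lean on these libraries where they do the work, as an engineer would, in place of code of your own. Each camera call takes 0.05 s, during which the arm holds its last target.

## Working session

There is one attempt and no reset: what is moved stays moved. The work goes in short steps, Python scripts to look and compute and a shell command to move; the robot and the scene stay as the last step left them, time stands still between calls to the robot, and variables do not carry over. Pictures are saved under pics/ and viewed, and the job is handed in when it is done.

```bash
ls; mkdir -p pics; python3 - <<'E'
from rig import bot, optics, workorder, models
import cv2
print(bot.sense())
for n in ("top","side"):
    p=optics.get_image(n); cv2.imwrite(f"pics/{n}0.png",p["img"][:,:,::-1])
    print(n,p["intrinsics"],p["k1"],p["pose"])
    for k in ("release_top","spare_release_top","tray","carton_front","pusher"):
        print(k,[( [round(float(v),3) for v in d["extent"]],round(d["p"],2)) for d in models.look_for(p,k)])
E
```

```text
pics
{'t': 0.0, 'joints': array([ 6.41362337e+01,  2.81649165e+01,  8.93495320e+01,  2.84444396e-04,
        6.25497938e+01, -6.05149072e+00]), 'qvel': array([-0.05773312, -0.01554127,  0.01903404,  0.01264984, -0.01394951,
       -0.03526372]), 'effort': array([ 2.57686923e-03, -6.12643862e+01, -2.58169127e+01,  6.94139418e-02,
        4.82141634e-02, -1.14405079e-04]), 'tcp_pos': array([211.71990793, 587.79147307, 214.05697805]), 'ee_rot': array([-1.79992977e+02,  6.38577428e-02,  7.01875971e+01]), 'ft_force': array([ 0.00379996, -0.30562247, -0.35802567]), 'moment': array([ 0.00177824, -0.04024023,  0.03116   ]), 'finger_gap': 94.92302096785176}
top [[401.8507494    0.         273.92030792]
 [  0.         401.8507494  206.7913821 ]
 [  0.           0.           1.        ]] -0.09739706715920232 [[ 2.45276278e-02  9.98222460e-01 -5.43168099e-02  5.16116959e+02]
 [-9.99520655e-01  2.34603268e-02 -2.02008451e-02  9.78923673e+01]
 [-1.88906472e-02  5.47862522e-02  9.98319393e-01  1.04934464e+03]
 [ 0.00000000e+00  0.00000000e+00  0.00000000e+00  1.00000000e+00]]
release_top [([0.545, 
[... 198 characters left out ...]
0.364, 0.065, 0.066], 0.89)]
side [[487.5268913    0.         275.49258937]
 [  0.         487.5268913  211.98717606]
 [  0.           0.           1.        ]] -0.012574582331903374 [[-9.99498943e-01 -6.37577242e-04 -3.16458121e-02  5.39000684e+02]
 [-2.68302249e-02 -5.13371685e-01  8.57746846e-01  8.74863352e+02]
 [-1.67929438e-02  8.58166130e-01  5.13097350e-01  5.38339685e+02]
 [ 0.00000000e+00  0.00000000e+00  0.00000000e+00  1.00000000e+00]]
release_top [([0.373, 0.476, 0.044, 0.014], 0.42)]
spare_release_top [([0.565, 0.445, 0.031, 0.015], 0.62)]
tray [([0.366, 0.448, 0.09, 0.262], 0.92)]
carton_front [([0.372, 0.515, 0.065, 0.069], 0.98)]
pusher [([0.375, 0.463, 0.053, 0.055], 0.87)]
```

View pics/top0.png

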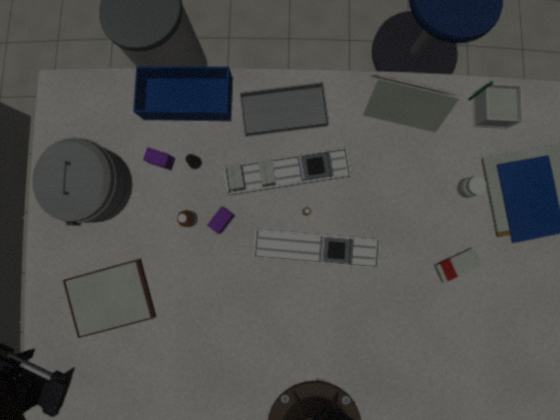

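View pics/side0.png

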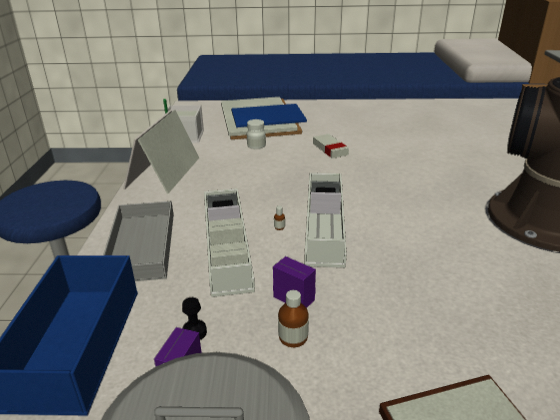

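```bash
python3 - <<'E'
import cv2
a=cv2.imread("pics/top0.png")[125:285,200:400]
cv2.imwrite("pics/top0c.png",cv2.resize(a,None,fx=4,fy=4,interpolation=cv2.INTER_CUBIC)[:600])
b=cv2.imread("pics/side0.png")[170:310,180:360]
cv2.imwrite("pics/side0c.png",cv2.resize(b,None,fx=4,fy=4,interpolation=cv2.INTER_CUBIC))
E
```

```text
(no output)
```

View pics/top0c.png

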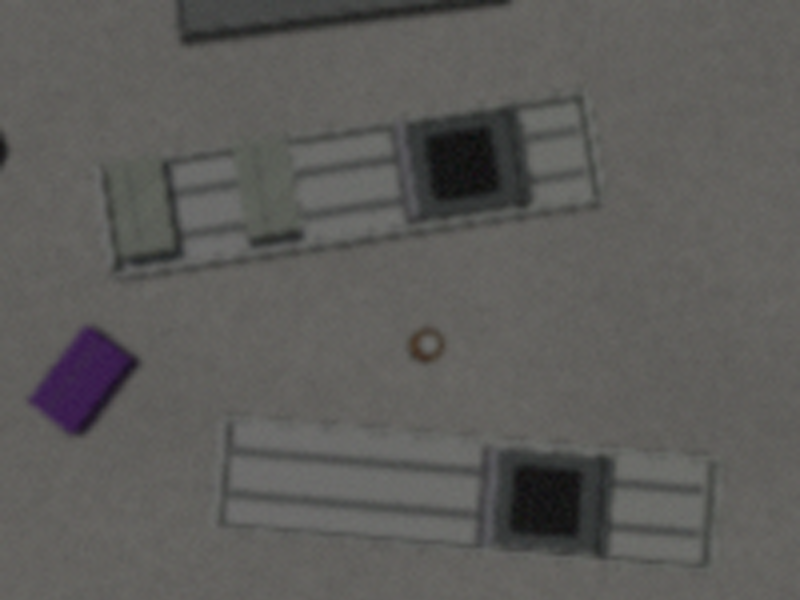

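View pics/side0c.png

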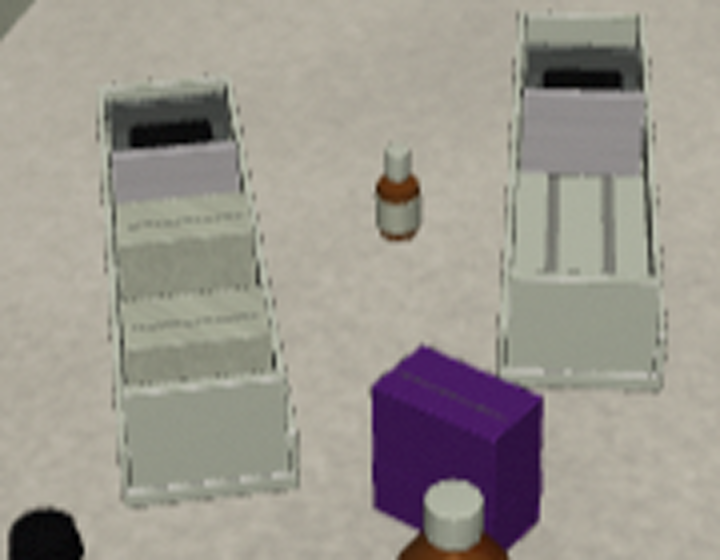

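The top picture shows two trays. The upper one (button at about 316,166) holds two pale cartons at about 237,177 and 266,172. The lower one (button at about 336,250) is empty. The purple boxes at 158,158 and 221,220 are the look-alikes. The target is the upper tray, and the enlarged crops confirm it. Next I compute positions.

```bash
cat > h.py <<'E'
import numpy as np, cv2
def ray(p,uv):
    K=p["intrinsics"];d=(np.array(uv,float)-K[[0,1],2])/K[0,0]
    s=d.copy()
    for _ in range(30): s=d/(1+p["k1"]*(s@s))
    v=p["pose"][:3,:3]@np.array([s[0],-s[1],-1]); return p["pose"][:3,3],v
def at(p,uv,z):
    o,v=ray(p,uv); return o+v*(z-o[2])/v[2]
def proj(p,X):
    c=np.linalg.inv(p["pose"])@np.append(X,1); s=np.array([c[0],-c[1]])/-c[2]
    s=s*(1+p["k1"]*(s@s)); K=p["intrinsics"]; return s*K[0,0]+K[[0,1],2]
E
python3 - <<'E'
from h import *
from rig import bot,optics
p=optics.get_image("top");q=optics.get_image("side")
f=lambda x,y:(x/4+200-.4,y/4+125-.4)
g=lambda x,y:(x/4+180-.4,y/4+170-.4)
b=at(p,f(463,163),44);print("btn top",b)
print("btn side corners",[at(q,g(*c),44).round() for c in((133,124),(212,121))])
for a,c in (((178,190),(578,131)),((185,237),(580,173))):
    A=at(p,f(*a),10);B=at(p,f(*c),10);d=A-B;print("rail",A,B,np.degrees(np.arctan2(d[1],d[0])))
for k,c,z in (("rear1",(583,95),32),("rear2",(600,205),32),("end1",(102,165),60),("end2",(113,270),60),("fr1",(400,125),60),("fr2",(411,218),60)): print(k,at(p,f(*c),z).round(1))
for k,c,z in (("endL",(123,398),60),("endR",(285,376),60),("baseL",(127,500),0),("baseR",(297,487),0),("rearL",(103,90),32),("rearR",(225,83),32),("plL",(113,156),60),("plR",(236,145),60)): print(k,at(q,g(*c),z).round(1))
print(bot.sense()["t"])
E
```

```text
btn top [677.8523435   16.38472616  44.        ]
btn side corners [array([700.,   2.,  44.]), array([660.,  -1.,  44.])]
rail [661.49311868 198.97389805  10.        ] [706.24247009 -61.15837222  10.        ] 99.76079338204028
rail [630.76873792 193.49105025  10.        ] [678.60796712 -62.7743741   10.        ] 100.57417516962188
rear1 [725.6 -60.8  32. ]
rear2 [654.9 -72.4  32. ]
end1 [669.2 242.1  60. ]
end2 [603.7 233.   60. ]
fr1 [698.2  57.2  60. ]
fr2 [640.2  49.3  60. ]
endL [668.3 253.7  60. ]
endR [604.2 238.8  60. ]
baseL [673.  245.7   0. ]
baseR [601.9 236.8   0. ]
rearL [725.8 -56.4  32. ]
rearR [659.7 -64.1  32. ]
plL [700.4  62.2  60. ]
plR [641.4  51.7  60. ]
0.7
```

```bash
python3 -m handwheel '[[[-0.03,0.05,0],[0,0,0.08],0],[[-0.06,0.1,0],[0,0,0.16],0],[[-0.09,0.15,0],[0,0,0.25],0],[[-0.12,0.2,0],[0,0,0.35],0],[[-0.15,0.25,0],[0,0,0.45],0],[[-0.18,0.3,0],[0,0,0.55],0],[[-0.21,0.35,0],[0,0,0.65],0],[[-0.24,0.4,0],[0,0,0.75],0],[[-0.27,0.45,0],[0,0,0.85],0],[[-0.3,0.5,0],[0,0,0.95],0],[[-0.33,0.55,0],[0,0,1.0],0],[[-0.36,0.6,0.03],[0,0,1.05],0],[[-0.38,0.631,0.06],[0,0,1.05],0],[[-0.38,0.631,0.1],[0,0,1.05],0],[[-0.38,0.631,0.114],[0,0,1.05],0],[[-0.38,0.631,0.114],[0,0,1.05],0]]' 40
python3 - <<'E'
from h import *
from rig import bot,optics
s=bot.sense();print(s)
for n in("top","side"):
    p=optics.get_image(n); cv2.imwrite(f"pics/{n}1.png",p["img"][:,:,::-1])
    print(n,proj(p,s["tcp_pos"]))
    a=p["img"][:,:,::-1]
    a=a[100:240,220:400] if n=="top" else a[130:290,160:340]
    cv2.imwrite(f"pics/{n}1c.png",cv2.resize(a,None,fx=3.7,fy=3.7,interpolation=cv2.INTER_CUBIC))
E
```

```text
t: 2.7
tcp_pos: [676.5, 17.1, 100.5]
ee_rot: [-180.0, 0.1, 10.1]
ft_force: [0.1, 0.6, -0.5]
finger_gap: 0.3
{'t': 2.7, 'joints': array([-4.14332049e+00,  3.90600622e+01,  8.75997858e+01,  6.62148744e-03,
        5.33957824e+01, -1.42062287e+01]), 'qvel': array([ 0.3006883 , -1.88589648, -1.42583529, -0.03953492,  0.70881287,
       -0.04525446]), 'effort': array([-5.66311721e-01, -6.72802877e+01, -2.16157329e+01,  4.38077515e-02,
       -1.66499815e-01, -3.36632102e-04]), 'tcp_pos': array([676.47055822,  17.09383529, 100.50849628]), 'ee_rot': array([-1.79981198e+02,  5.26257155e-02,  1.00589660e+01]), 'ft_force': array([ 0.11858433,  0.58484275, -0.52039545]), 'moment': array([-0.07420517,  0.03087884, -0.03286194]), 'finger_gap': 0.33507620208031486}
top [317.03015975 162.18057979]
side [221.41521202 179.38189599]
```

View pics/side1c.png

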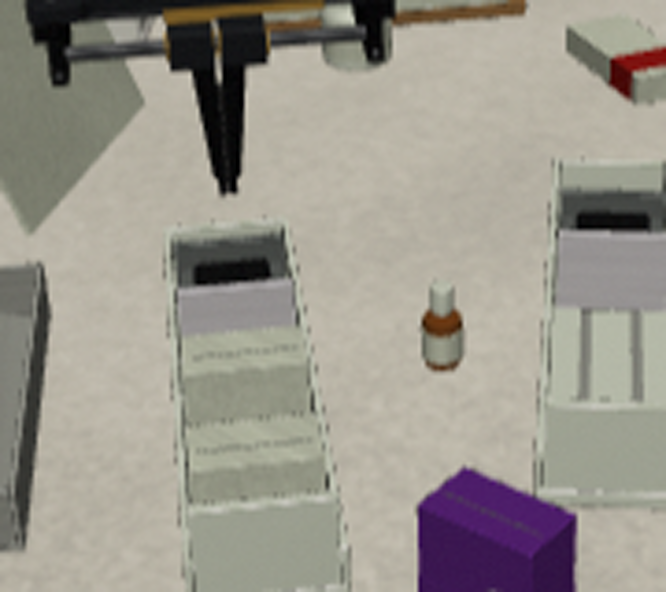

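View pics/top1c.png

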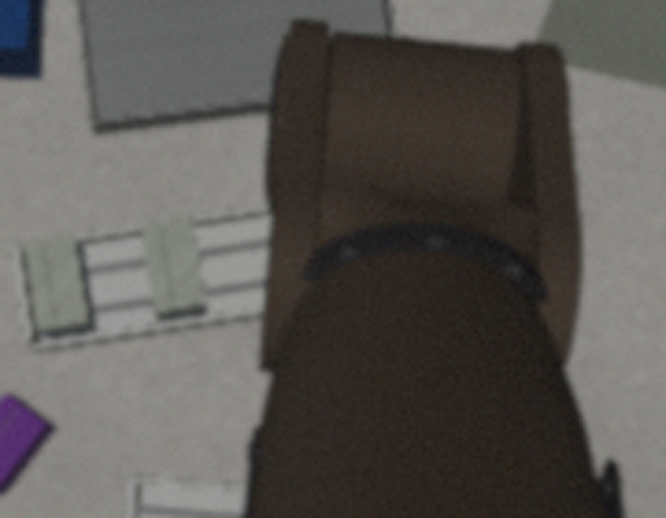

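The side crop shows the shut fingertips at (228,190), which agrees with the projected TCP. The button is below them at (232,272), the plate is ahead at y≈295, and both cartons are standing. Next I press straight down.

```bash
python3 -m handwheel '[[[0,0,0.02],[0,0,0],0],[[0,0,0.04],[0,0,0],0],[[0,0,0.05],[0,0,0],0],[[0,0,0.055],[0,0,0],0],[[0,0,0.058],[0,0,0],0],[[0,0,0.06],[0,0,0],0],[[0,0,0.062],[0,0,0],0],[[0,0,0.062],[0,0,0],0]]'
python3 - <<'E'
from h import *
from rig import bot,optics
s=bot.sense();print(s["tcp_pos"],s["ft_force"])
p=optics.get_image("side"); a=p["img"][130:290,160:340,::-1]
cv2.imwrite("pics/side2c.png",cv2.resize(a,None,fx=3.7,fy=3.7,interpolation=cv2.INTER_CUBIC))
E
```

```text
t: 3.8
tcp_pos: [676.7, 16.6, 38.9]
ee_rot: [180.0, -0.0, 10.0]
ft_force: [-3.5, -0.1, 5.1]
finger_gap: 0.3
[676.66340351  16.62160405  38.91914141] [-3.45215435 -0.05203023  5.11272667]
```

View pics/side2c.png

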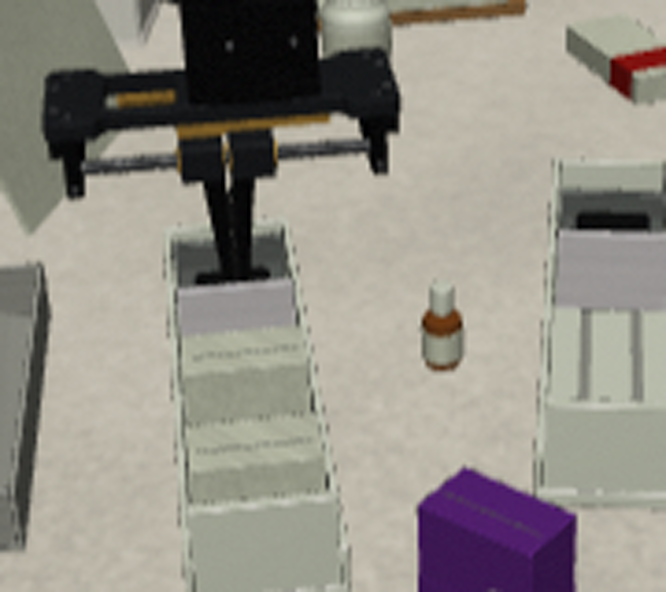

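Force is about 5.5 N with the tip 5 mm below the button's up height, so the button is down and released. I'll go a little deeper, hold, then slide along −tool y (tray +y).

```bash
python3 -m handwheel '[[[0,0,0.002],[0,0,0],0],[[0,0,0.002],[0,0,0],0],[[0,-0.002,0.002],[0,0,0],0],[[0,-0.005,0.002],[0,0,0],0],[[0,-0.01,0.002],[0,0,0],0],[[0,-0.015,0.002],[0,0,0],0],[[0,-0.02,0.002],[0,0,0],0],[[0,-0.025,0.002],[0,0,0],0],[[0,-0.03,0.002],[0,0,0],0],[[0,-0.035,0.002],[0,0,0],0],[[0,-0.04,0.002],[0,0,0],0],[[0,-0.045,0.002],[0,0,0],0],[[0,-0.05,0.002],[0,0,0],0],[[0,-0.055,0.002],[0,0,0],0],[[0,-0.06,0.002],[0,0,0],0],[[0,-0.06,0.002],[0,0,0],0]]'
python3 - <<'E'
from h import *
from rig import bot,optics
s=bot.sense();print(s["tcp_pos"],s["ft_force"])
p=optics.get_image("side"); a=p["img"][130:290,160:340,::-1]
cv2.imwrite("pics/side3c.png",cv2.resize(a,None,fx=3.7,fy=3.7,interpolation=cv2.INTER_CUBIC))
E
```

```text
t: 5.85
tcp_pos: [665.9, 76.0, 36.8]
ee_rot: [-180.0, 0.0, 10.0]
ft_force: [-4.1, -0.6, 5.4]
finger_gap: 0.4
[665.91722151  76.03115944  36.82531636] [-4.06117354 -0.62566543  5.37248118]
```

View pics/side3c.png

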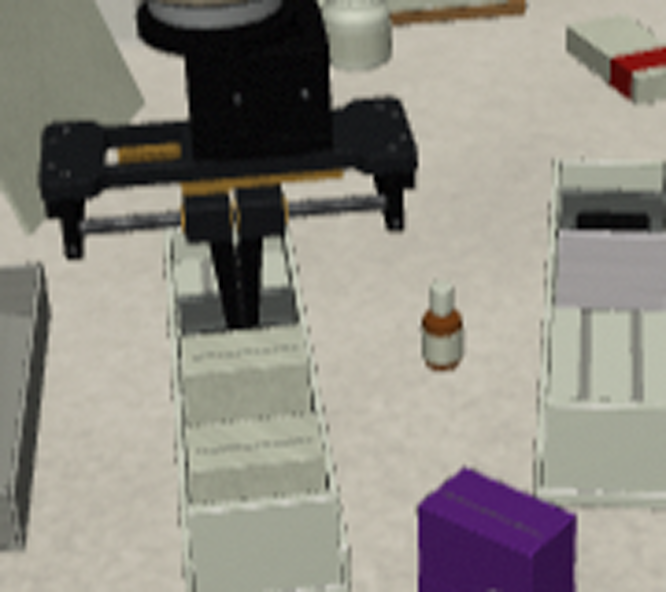

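The pusher followed; its plate is now right at the front carton (crop y≈335), and both cartons are still upright. I'll continue.

```bash
python3 -m handwheel '[[[0,-0.003,0.0005],[0,0,0],0],[[0,-0.007,0.0005],[0,0,0],0],[[0,-0.011,0.0005],[0,0,0],0],[[0,-0.015,0.0005],[0,0,0],0],[[0,-0.019,0.0005],[0,0,0],0],[[0,-0.023,0.0005],[0,0,0],0],[[0,-0.027,0.0005],[0,0,0],0],[[0,-0.031,0.0005],[0,0,0],0],[[0,-0.035,0.0005],[0,0,0],0],[[0,-0.039,0.0005],[0,0,0],0],[[0,-0.043,0.0005],[0,0,0],0],[[0,-0.043,0.0005],[0,0,0],0]]'
python3 - <<'E'
from h import *
from rig import bot,optics
s=bot.sense();print(s["tcp_pos"],s["ft_force"])
p=optics.get_image("side"); a=p["img"][130:290,160:340,::-1]
cv2.imwrite("pics/side4c.png",cv2.resize(a,None,fx=3.7,fy=3.7,interpolation=cv2.INTER_CUBIC))
E
```

```text
t: 7.4
tcp_pos: [658.4, 118.3, 36.3]
ee_rot: [-180.0, 0.0, 10.0]
ft_force: [-4.7, -0.6, 6.1]
finger_gap: 0.4
[658.41358173 118.30218393  36.3319875 ] [-4.71061843 -0.62447262  6.12108421]
```

View pics/side4c.png

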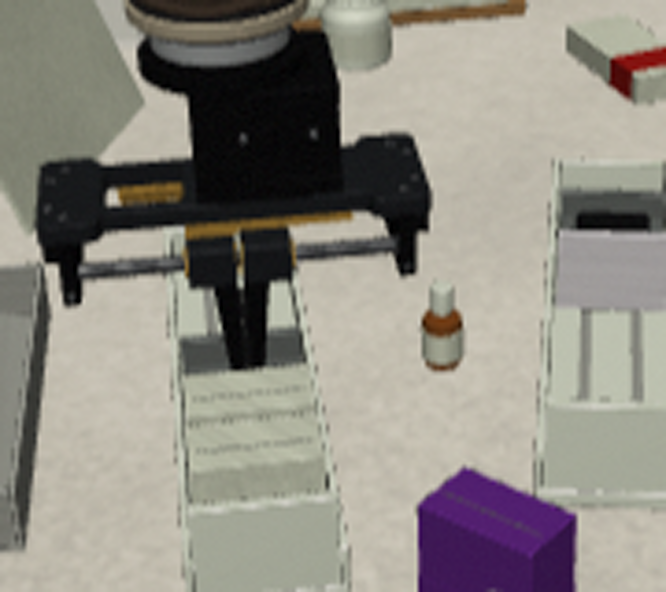

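Cartons have closed up on each other and are upright; a gap remains between the rear carton and the end wall. I'll keep going in smaller steps.

```bash
python3 -m handwheel '[[[0,-0.003,0],[0,0,0],0],[[0,-0.006,0],[0,0,0],0],[[0,-0.009,0],[0,0,0],0],[[0,-0.012,0],[0,0,0],0],[[0,-0.012,0],[0,0,0],0]]'
python3 - <<'E'
from h import *
from rig import bot,optics
p=optics.get_image("side"); a=p["img"][130:290,160:340,::-1]
cv2.imwrite("pics/side5c.png",cv2.resize(a,None,fx=3.7,fy=3.7,interpolation=cv2.INTER_CUBIC))
E
```

```text
t: 8.07
tcp_pos: [657.1, 129.8, 36.6]
ee_rot: [180.0, -0.1, 10.0]
ft_force: [-1.2, -1.6, 5.8]
finger_gap: 0.7
```

View pics/side5c.png

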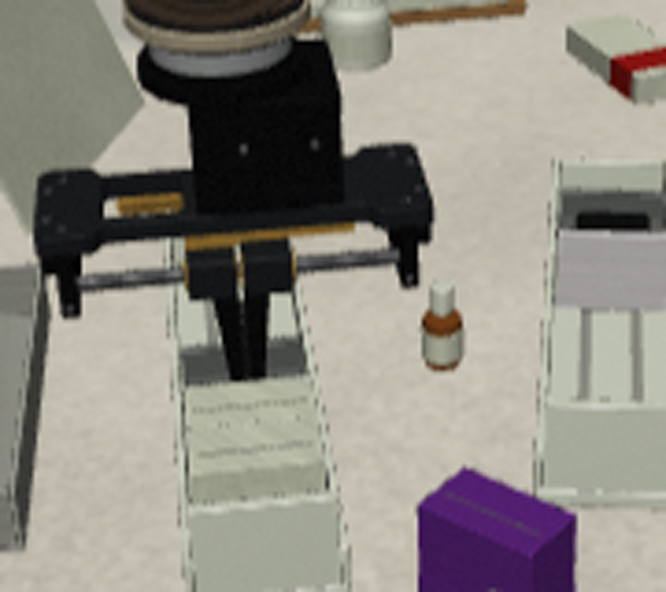

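```bash
python3 -m handwheel '[[[0,-0.003,0],[0,0,0],0],[[0,-0.006,0],[0,0,0],0],[[0,-0.009,0],[0,0,0],0],[[0,-0.012,0],[0,0,0],0],[[0,-0.012,0],[0,0,0],0]]'
python3 - <<'E'
from h import *
from rig import bot,optics
p=optics.get_image("side"); a=p["img"][130:290,160:340,::-1]
cv2.imwrite("pics/side6c.png",cv2.resize(a,None,fx=3.7,fy=3.7,interpolation=cv2.INTER_CUBIC))
g=lambda x,y:(x/3.7+160-.4,y/3.7+130-.4)
for c,z in (((190,472),75),((325,460),75),((190,506),60),((333,495),60)): print(at(p,g(*c),z))
E
```

```text
t: 8.75
tcp_pos: [655.8, 141.5, 36.9]
ee_rot: [180.0, -0.2, 10.0]
ft_force: [0.3, -2.7, 5.2]
finger_gap: 0.3
[667.75264529 241.88028383  75.        ]
[609.55375149 232.75735244  75.        ]
[668.38891391 246.45871109  60.        ]
[606.30869832 238.18671728  60.        ]
```

View pics/side6c.png

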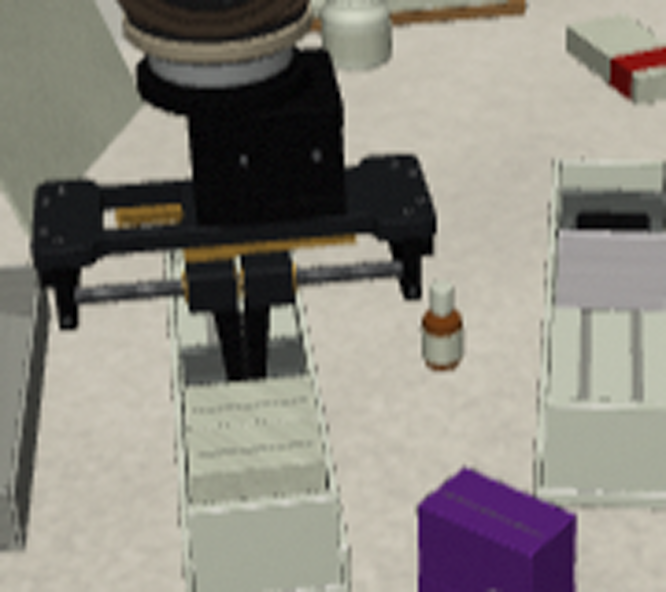

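The pusher and cartons did not move over the last 12 mm, so the tip is slipping on the button: either the stop or a stall. I'll push on gently until the tip meets the plate, to confirm.

```bash
python3 -m handwheel '[[[0,-0.002,0],[0,0,0],0],[[0,-0.004,0],[0,0,0],0],[[0,-0.006,0],[0,0,0],0],[[0,-0.006,0],[0,0,0],0]]'
```

```text
t: 9.3
tcp_pos: [654.8, 147.3, 36.9]
ee_rot: [180.0, -0.2, 10.0]
ft_force: [-0.6, -2.8, 5.1]
finger_gap: 0.5
```

```bash
python3 -m handwheel '[[[0,-0.002,0],[0,0,0],0],[[0,-0.003,0],[0,0,0],0],[[0,-0.003,0],[0,0,0],0]]'
```

```text
t: 9.68
tcp_pos: [654.3, 149.7, 36.8]
ee_rot: [179.9, -0.2, 10.0]
ft_force: [0.8, -6.4, 4.9]
finger_gap: 0.5
```

```bash
python3 -m handwheel '[[[0,-0.001,0],[0,0,0],0],[[0,-0.002,0],[0,0,0],0],[[0,-0.002,0],[0,0,0],0]]'
```

```text
t: 10.05
tcp_pos: [654.3, 149.9, 36.8]
ee_rot: [179.8, -0.2, 10.0]
ft_force: [3.0, -16.5, 4.9]
finger_gap: -0.1
```

Hard stop: 16 N with no motion. I'll relieve the lateral load by 2 mm, lift straight up, then rise clear.

```bash
python3 -m handwheel '[[[0,0.001,0],[0,0,0],0],[[0,0.0022,0],[0,0,0],0],[[0,0.0022,0],[0,0,0],0],[[0,0.0022,-0.004],[0,0,0],0],[[0,0.0022,-0.01],[0,0,0],0],[[0,0.0022,-0.02],[0,0,0],0],[[0,0.0022,-0.04],[0,0,0],0],[[0,0.0022,-0.08],[0,0,0],0],[[0,0.03,-0.13],[0,0,0],0],[[-0.03,0.09,-0.15],[0,0,0],0],[[-0.06,0.15,-0.15],[0,0,0],0],[[-0.12,0.15,-0.15],[0,0,0],0],[[-0.18,0.15,-0.15],[0,0,0],0],[[-0.23,0.15,-0.15],[0,0,0],0],[[-0.23,0.15,-0.15],[0,0,0],0]]'
python3 - <<'E'
from h import *
from rig import bot,optics
for n in("top","side"):
    p=optics.get_image(n); a=p["img"][:,:,::-1]
    a=a[125:285,200:400] if n=="top" else a[150:310,160:360]
    cv2.imwrite(f"pics/{n}7c.png",cv2.resize(a,None,fx=3.7,fy=3.7,interpolation=cv2.INTER_CUBIC))
E
```

```text
t: 11.92
tcp_pos: [450.0, -35.3, 187.4]
ee_rot: [180.0, -0.1, 10.0]
ft_force: [0.7, 0.5, 0.5]
finger_gap: 0.5
```

View pics/side7c.png

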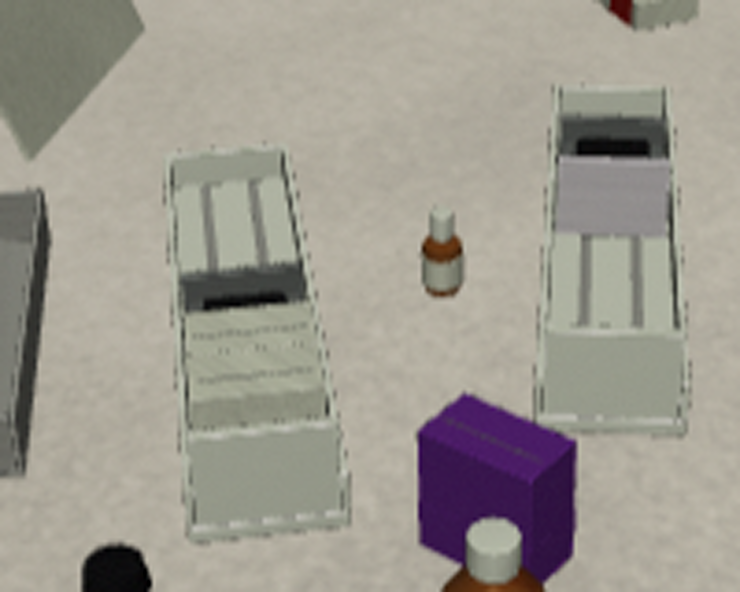

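View pics/top7c.png

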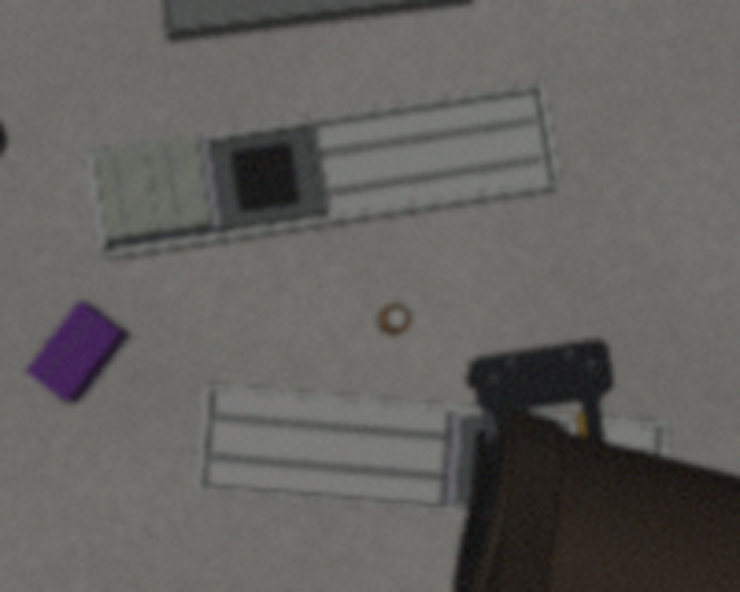

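Both views show the pusher home: the top crop has the button at (266,176), with the two cartons upright and closed up between the plate and the end wall. The empty tray's pusher looks unmoved, with its plate at the same place. The arm is clear at z 187 mm.

```bash
python3 - <<'E'
from rig import bot,workorder
print(workorder.sign_off()); print(bot.sense()["t"])
E
```

```text
the job is handed in; nothing more can be done
None
the job is handed in; nothing more can be done
```

The job is handed in. I pressed the carton tray's release button with the shut gripper and held it. I then slid the pusher about 110 mm to its stop, lifted off, and moved the arm clear at about 12 s.

- **Stop reached:** the pusher resisted 16 N without moving. Before that, the tip slipped on the button and moved up to the front plate, with the button still held down.
- **Final pictures:** both cartons stand upright, closed up between the plate and the end wall. The empty tray's pusher looks unmoved, though the arm partly hid it in the top view.
- **Not measured directly:** I took the button to have sprung back up because the gripper lifted off cleanly. The pictures cannot resolve its height to a millimetre.

No check failed or disagreed.

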